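Refit the washer's timer knob and set it to the green mark

TASK

Put the loose black timer knob back on the brass D-shaft of the washer's control console: line up its flat, and press it on until it snaps fully home, gently, so that the sprung dial plate behind it is never pushed in by more than 4 mm. Then turn it clockwise until its white pointer is at the green mark, let go and leave the other things on the table where they are.

Things in the scene. Friction and masses are not known exactly. Their poses are not given: they have to be found in the camera images.
- knob: Loose black dial knob, 60 g, standing on its skirt, bore underneath. Origin: centre of its underside, on the bore's axis; z up; +x to the white pointer end. Round skirt 54 mm across, hub 41 mm across up to 25 mm, grip bar on top of it
- grip_bar (a point): Middle of the knob's grip bar, 35 mm above the underside, on the axis. The bar is 46 mm long (knob's x), 12 mm wide (knob's y) and reaches from 25 to 45 mm above the underside; flat sides to pinch
- bore_end (a point): Inner end of the knob's bore, on the axis, 22 mm above the underside. The bore is 19.6 mm across with a flat at 4.2 mm from the axis on the pointer side (+x). It slides onto the shaft only when its flat lies over the shaft's flat to within about 0.1 rad; otherwise it stands on the shaft's end, underside 20 mm above the dial plate
- pointer_tip (a point): End of the knob's white pointer line, on the rim of the skirt: 27 mm from the knob's axis along its +x, 6 mm above its underside
- console: White washer control console with a grey panel, fixed to the table, lying face up. 200 mm (x) by 260 mm (y) by 50 mm high; in it the round white dial plate, and in the plate the brass shaft. Origin: on the table, exactly below the shaft's axis; the box reaches 100 mm to either side in x, 100 mm in +y and 160 mm in -y
- shaft_foot (a point): Where the shaft leaves the dial plate: on the axis, in the plate's top face, 58 mm above the table when the plate is not pushed in; axes those of the console (they do not turn with the shaft). Fully home, the knob's underside sits on the plate here
- shaft_top (a point): Top end of the brass timer shaft, 20 mm above the dial plate, on its axis; axes those of the console. Shaft 18 mm thick, one flat at 3.5 mm from the axis over its whole length, the round back chamfered 1 mm at the end. Its angle is not measured: the flat looks to the console's +x, turned from it by anything from 0.8 rad clockwise to 0.9 rad counter-clockwise seen from above
- clips (a point): Point on the shaft's axis 10.5 mm above the dial plate, axes those of the console: the knob's underside is here when it meets the two spring clips on the shaft. About 5 to 15 N of push snaps it past them down onto the plate; they then hold it on. Tilted or twisted it binds: ease and turn a little. The shaft turns with 0.15 N m friction (2.6 rad either way from +x); light rubbing does not turn it
- green_mark (a point): Middle of the green bar printed on the panel, 46 mm from the shaft's axis; the point's x axis points radially outwards from the shaft, at 1.25 rad clockwise (seen from above) of the console's +x. The pointer is at the mark when the knob's x axis points the same way
- detergent: White detergent bottle with blue cap, 80 mm across, 170 mm tall, standing on the table; origin centre of its underside. Leave it
- screwdriver: Screwdriver lying on the table; leave it
- plant: Small plant in a terracotta pot, 104 mm across, 90 mm tall without the leaves; origin centre of its underside. Leave it
- dial_plate (a joint): How far the white dial plate (68 mm across, standing 8 mm proud of the panel) and the shaft in it are pushed in, m; 0 at rest, it springs back. They give 1 mm for every 5 N of downward push. Behind the plate is the timer's switch: it breaks if the plate is pushed in by more than 4 mm (20 N)
Things that resemble listed ones, but are neither listed nor needed, are in the scene too. Of the things that look like the knob, the smallest one is meant.

How it is judged (in metres and radians):
On the way, in this order (a step that is already met when the one before it is completed fails the run):
1. the knob is snapped fully home on the shaft (z of knob in the frame of shaft_foot below 0.0025 m and horizontal distance between knob and shaft_foot below 0.003 m and angle between knob's own z axis and vertical below 0.08 rad), for 0.1 s.
2. the pointer has been turned to the green mark (z of knob in the frame of shaft_foot below 0.0025 m and angle between the x axis of knob and the x axis of green_mark, either way round below 0.15 rad and horizontal distance between pointer_tip and green_mark below 0.03 m), for 0.1 s.
At the end, for the whole second after the job is handed in: The knob sits fully home on the shaft (underside within 2.5 mm of the dial plate, axis within 3 mm of the shaft's, tilted less than 0.08 rad), its pointer is within 0.15 rad of the green mark, and it is at rest and released (all of step 2 and horizontal distance between knob and shaft_foot below 0.003 m and angle between knob's own z axis and vertical below 0.08 rad and linear speed of knob below 0.02 m/s); the robot touches nothing.
It fails at once if the dial plate is pushed in by more than 4 mm (20 N) (value of joint dial_plate above 0.004 m).
It fails at once if the fingers push on the console or its shaft with more than 25 N (contact force between the fingers and console above 25 N).
It fails at once if the detergent bottle is displaced by more than 20 mm (distance of detergent from where it was at the start of the episode above 0.02 m).
It fails at once if the screwdriver is displaced by more than 20 mm (distance of screwdriver from where it was at the start of the episode above 0.02 m).
It fails at once if the plant is displaced by more than 20 mm (distance of plant from where it was at the start of the episode above 0.02 m).
It also fails if it takes over 70 s, if anything falls off the work surface, if the arm or the gripper's body presses on something with over 40 N, if the wrist force passes 120 N, or if a joint passes its speed limit or range.

ROBOT

A 6-joint arm with a two-finger parallel gripper is mounted at the origin on the work surface. World frame = base frame: x ahead of the robot, y to its left, z up, the work surface at z = 0. Lengths are in mm, angles in degrees, forces in N, time in s.
With the tool pointing down it reaches from about 275 to 1000 mm from the base axis. Payload 8.4 kg.
Tool frame: the origin (TCP) lies at the very end of the fingers, on their centre line; the grasp point (between the pads) lies 19 mm behind it; z points along the fingers, y is the line along which they close (so a half turn about z gives the same grasp; the last joint's range is limited). The gripper opens to 85 mm and grips with 20 to 120 N. Pads are 22 mm wide; open, the fingers measure 114 mm over their backs; the gripper's body (76 mm by 85 mm) begins 54 mm behind the grasp point. The pads swing forward as they close: fully open they stand 13 mm farther back than shut.
Start: joints at [-64.194, 20.225, 93.587, -0, 66.188, -0.138], TCP at [273.427, -562.019, 195.281] pointing down, gripper open.
Joint ranges: [-150.9, 150.9], [-52.94, 120.26], [3.33, 152.33], [-74.26, 254.26], [0, 154.13], [-172.89, 172.89]. Speed limits (degrees/s): [127.2, 127.2, 159.86, 180, 180, 180].

INTERFACE

Orientations are given as [roll, pitch, yaw] about the fixed x, y, z axes, in that order (R = Rz(yaw) Ry(pitch) Rx(roll)).
In Python, from bench import ctrl gives the robot as it stands.
- The arm moves only by the shell command python3 -m inch [FORCE], which reads ROWS from standard input. ROWS is 1 to 5 rows, parted by a bar, with the numbers parted by commas; each row has 7 numbers: dx, dy, dz in mm, then a rotation vector rx, ry, rz in degrees, then the finger opening in mm; each row is the pose to reach, as a shift and turn from the pose commanded when the command began, along the tool's axes at that moment; what a row does not reach only later rows make up. A row lasts 1/10 s, in which the tool goes at most 50 mm and 8.59 degrees, less where a joint would pass 70% of its speed; a pose out of reach is approached as far as the arm can. The fingers move at their own pace and stop on an object; FORCE is the grip in N (left out, the last holds). Time passes only in rows, so rows that do not move let the fingers close. It prints the time, the measured TCP pose, the force, the opening and the grip force at its end. Input that does not fit is refused with a message, and nothing moves.
- ctrl.get_obs(): the state, without advancing time (a new reading comes with each control period).
- ctrl.grab_frame(name): name is "side" or "top"; returns (picture, depth): 480x640x3 uint8, red, green, blue; 480x640 float32, mm along the optical axis (not along the pixel's ray), 0 where there is no reading.
- ctrl.camera_info(name): a dict with "fx", "fy", "cx", "cy" (pixels), "dist" ([k1, k2, p1, p2, k3] as OpenCV has them; the pictures are not rectified), "view" (4x4, takes a point from world to camera coordinates). Camera axes: x right, y down, z forward; pixel columns grow to the right and rows downward; lengths in mm; the calibration is good to about 2 mm. A picture is of the moment at which its call begins. camera_info takes no time and is no camera call.
- ctrl.sign_off(): hands the job in; it is judged then, once.
The state is a dict: "time_s": time; "q": joint angles; "qvel": joint speeds; "joint_efforts": joint torques, N m; "tool_pos": TCP position; "tcp_rot": TCP orientation; "contact_force": force on the tool from outside, world axes, zero at the start; "ft_torque": the same for the moment, N m; "gripper_width": finger opening in mm; "grasp_force": force on a finger pad.
Only numpy, scipy, OpenCV 4.12 (cv2) and the standard library are available. Lean on these libraries where they do the work, as an engineer would, in place of code of your own. Each camera call takes 0.05 s, during which the arm holds its last target. There are 200 camera calls.

## Working session

There is one attempt and no reset: what is moved stays moved. The work goes in short steps, Python scripts to look and compute and a shell command to move; the robot and the scene stay as the last step left them, time stands still between calls to the robot, and variables do not carry over. Pictures are saved under pics/ and viewed, at most 10 in all, crops included, and the job is handed in when it is done.

```bash
ls; mkdir -p pics
python3 - <<'E'
from bench import ctrl
import cv2,numpy as np
for n in("top","side"):
    im,d=ctrl.grab_frame(n); cv2.imwrite(f"pics/{n}0.png",im[...,::-1]); np.save(f"{n}0.npy",d)
    c=ctrl.camera_info(n); print(n,{k:np.round(v,3).tolist() for k,v in c.items()})
o=ctrl.get_obs();print(o)
E
```

```text
pics
top {'fx': 442.059, 'fy': 442.059, 'cx': 311.012, 'cy': 242.975, 'dist': [-0.003, 0.0, 0.0, 0.0, 0.0], 'view': [[0.006, -1.0, 0.012, -12.46], [-0.998, -0.007, -0.066, 539.661], [0.066, -0.011, -0.998, 1122.011], [0.0, 0.0, 0.0, 1.0]]}
side {'fx': 479.828, 'fy': 479.828, 'cx': 312.706, 'cy': 231.646, 'dist': [-0.079, 0.0, 0.0, 0.0, 0.0], 'view': [[-0.914, -0.405, -0.023, 486.038], [-0.225, 0.553, -0.802, 192.439], [0.338, -0.728, -0.596, 1139.622], [0.0, 0.0, 0.0, 1.0]]}
{'time_s': 0.1, 'q': array([-6.41936008e+01,  2.02590318e+01,  9.36248395e+01,  7.02971911e-05,
        6.61886086e+01, -1.37413648e-01]), 'qvel': array([-0.06037623, -0.17739409, -0.09064285, -0.02546758,  0.0434032 ,
        0.01629387]), 'joint_efforts': array([ 2.70644041e-04, -6.06356764e+01, -3.42821252e+01,  1.34500419e-04,
        4.04390725e-03,  2.89491959e-05]), 'tool_pos': array([ 273.22429091, -561.58390751,  194.6310081 ]), 'tcp_rot': array([-1.79927520e+02, -2.38107191e-04,  2.59437843e+01]), 'contact_force': array([-0.62440684, -0.01257069, -0.23089315]), 'ft_torque': array([ 0.01079224, -0.00655609, -0.01751075]), 'grasp_force': 0.0, 'gripper_width': 85.02392757334854}
```

View pics/top0.png

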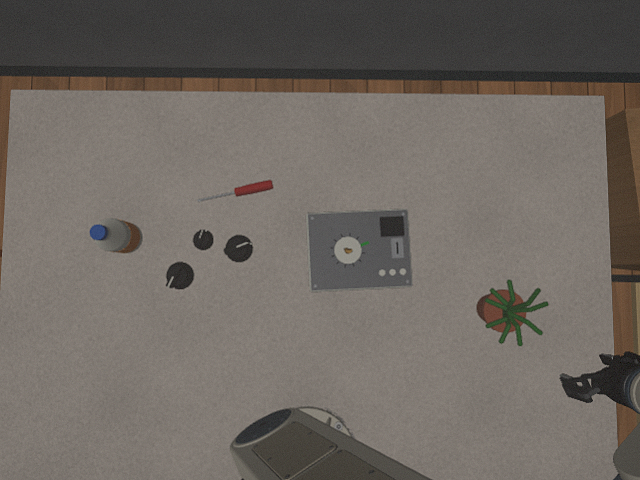

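View pics/side0.png

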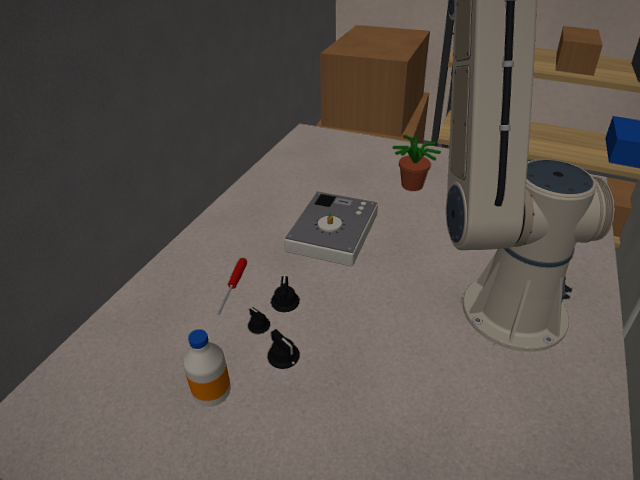

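Top: smallest knob is near (203,239), shaft near (348,250), green mark near (364,243). Side: knob near (258,322), shaft (330,219). Next I enlarge these.

Run:
```python
import cv2,numpy as np
t=cv2.imread("pics/top0.png");s=cv2.imread("pics/side0.png")
R=lambda a:cv2.resize(a,(400,300),interpolation=cv2.INTER_CUBIC)
g=lambda a:cv2.convertScaleAbs(a,alpha=1.8)
# each 40x30 px ->10x ; side 48x36
o=np.vstack([np.hstack([g(R(t[225:255,183:223])),R(t[235:265,328:368])]),np.hstack([g(R(s[303:339,234:282])),R(s[204:234,310:350])])])
cv2.imwrite("pics/crop.png",o)
```

```text
(no output)
```

View pics/crop.png

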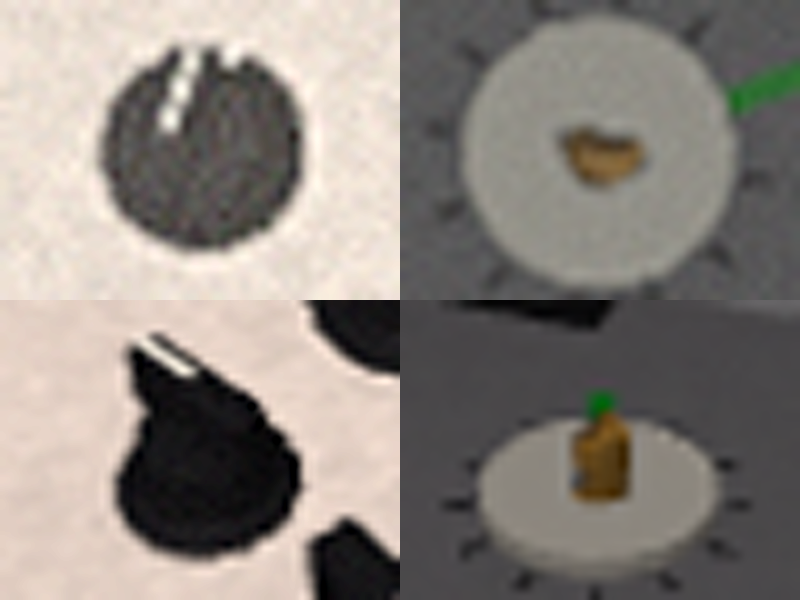

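Knob disc centre is at about (203.2,239.8), with pointer ends near (202,230)–(206,230). The plate centre is near (348,250), and the brass D is about 8 px wide. Next I measure positions with sub-pixel fits and a D-prism projection fit.

```bash
cat > h.py <<'E'
import cv2,numpy as np
from bench import ctrl
def cam(n):
    c=ctrl.camera_info(n);K=np.array([[c['fx'],0,c['cx']],[0,c['fy'],c['cy']],[0,0,1.]])
    return K,np.array(c['dist'],float),np.array(c['view'])
def proj(n,P):
    K,D,V=cam(n);return cv2.projectPoints(np.asarray(P,float).reshape(-1,1,3),cv2.Rodrigues(V[:3,:3])[0],V[:3,3],K,D)[0][:,0]
def ray(n,uv,z):
    K,D,V=cam(n);p=cv2.undistortPoints(np.asarray(uv,float).reshape(-1,1,2),K,D)[:,0]
    d=np.c_[p,np.ones(len(p))]@V[:3,:3];C=-V[:3,:3].T@V[:3,3]
    return C+d*((z-C[2])/d[:,2])[:,None]
def circ(n,mask,z):
    """largest blob's outline on plane z -> centre, diameters"""
    cs=cv2.findContours(cv2.resize(mask,None,fx=1,fy=1),cv2.RETR_EXTERNAL,cv2.CHAIN_APPROX_NONE)[0]
    c=max(cs,key=cv2.contourArea)[:,0].astype(float);return c
E
python3 - <<'E'
from h import *
from scipy.optimize import least_squares
def fitc(n,img,box,z,bright,th):
    x0,y0,x1,y1=box;f=8
    g=cv2.cvtColor(img,cv2.COLOR_BGR2GRAY)[y0:y1,x0:x1]
    G=cv2.resize(g,None,fx=f,fy=f,interpolation=cv2.INTER_CUBIC)
    m=((G>th) if bright else (G<th)).astype(np.uint8)
    c=max(cv2.findContours(m,cv2.RETR_EXTERNAL,cv2.CHAIN_APPROX_NONE)[0],key=cv2.contourArea)[:,0]
    w=ray(n,(c+.5)/f-.5+[x0,y0],z)[:,:2]
    r=least_squares(lambda p:np.hypot(*(w-p[:2]).T)-p[2],[*w.mean(0),30],loss='soft_l1')
    return r.x
t=cv2.imread("pics/top0.png");s=cv2.imread("pics/side0.png")
for th in(110,125,140):
    print("plate",fitc("top",t,(328,230,370,270),58,True,th),fitc("side",s,(310,200,350,240),58,True,th-20))
for th in(60,80,100): print("knob",fitc("top",t,(186,224,222,256),3,False,th))
a=ray("top",[[183+17.0-.5,225+13-.5],[183+19.5-.5,225+5-.5]],45);b=ray("top",[[183+23.2-.5,225+5.5-.5]],6)
print(a,b)
print("panelcorners",ray("top",[[310,212],[408,209.5],[411,288],[312,291]],50))
b0=fitc("top",t,(328,230,370,270),58,True,125)[:2]
def brass(im):
    h=im.astype(int);return np.clip((h[...,2]-h[...,0]-25)/50.,0,1)
th=np.linspace(-180,175,72)
for n,im in(("top",t),("side",s)):
    c0=fitc(n,im,(328,230,370,270) if n=="top" else (310,200,350,240),58,True,120 if n=="top" else 100)[:2]
    B=brass(im);u0,v0=np.round(proj(n,[*c0,68])[0]).astype(int)
    B=B[v0-9:v0+10,u0-9:u0+10];print(n,(B*9).astype(int))
    S=[]
    for d in np.radians(np.arange(-60,66,6)):
        al=np.arccos(3.5/9);a=d+np.linspace(al,2*np.pi-al,40);best=9e9
        P=np.r_[[[c0[0]+9*np.cos(q),c0[1]+9*np.sin(q),z] for q in a for z in(58,78)]]
        p=proj(n,P)
        for du in np.arange(-1.5,1.6,.25):
          for dv in np.arange(-1.5,1.6,.25):
            h=cv2.convexHull(((p-[u0-9,v0-9]+[du,dv]+.5)*16).astype(np.int32))
            M=np.zeros((304,304),np.uint8);cv2.fillConvexPoly(M,h,255)
            M=cv2.resize(M,(19,19),interpolation=cv2.INTER_AREA)/255.
            best=min(best,((M-B)**2).sum())
        S.append((round(float(np.degrees(d))),round(best,1)))
    print(S)
E
```

```text
plate [520.86394023 -99.35077912  33.82498817] [521.76915062 -94.85050013  35.40298761]
plate [520.82537957 -99.31288217  32.98149313] [522.58678984 -96.8487127   33.68327839]
plate [520.77261564 -99.28294227  31.85231218] [522.78783183 -98.11144658  32.28397119]
knob [546.93199339 272.24472516  24.64407631]
knob [546.99190513 272.35043382  25.57030671]
knob [547.07606049 272.44626127  26.47185831]
[[549.88795723 271.39143837  45.        ]
 [570.10956765 265.57021695  45.        ]] [[572.57425732 265.12748932   6.        ]]
panelcorners [[ 615.72939668   -5.77810484   50.        ]
 [ 623.92189086 -253.21983534   50.        ]
 [ 426.60931506 -259.01250161   50.        ]
 [ 417.87780083  -11.92388608   50.        ]]
top [[0 0 0 0 0 0 0 0 0 0 0 0 0 0 0 0 0 0 0]
 [0 0 0 0 0 0 0 0 0 0 0 0 0 0 0 0 0 0 0]
 [0 0 0 0 0 0 0 0 0 0 0 0 0 0 0 0 0 0 0]
 [0 0 0 0 0 0 0 0 0 0 0 0 0 0 0 0 0 0 0]
 [0 0 0 0 0 0 0 0 0 0 0 0 0 0 0 0 0 0 0]
 [0 0 0 0 0 0 0 0 0 0 0 0 0 0 0 0 0 0 0]
 [0 0 0 0 0 0 0 0 0 0 0 0 0 0 0 0 0 0 0]
 [0 0 0 0 0 0 0 1 0 0 0 0 0 0 0 0 0 0 0]
 [0 0 0 0 0 0 3 3 2 2 0 1 2 0 0 0 0 0 0]
 [0
[... 1504 characters left out ...]
 0 0 0 0 0 0 0 0 0 0 0 0 0 0 0 0 0]
 [0 0 0 0 0 0 0 0 0 0 0 0 0 0 0 0 0 0 0]
 [0 0 0 0 0 0 0 0 0 0 0 0 0 0 0 0 0 0 0]
 [0 0 0 0 0 0 0 0 0 0 0 0 0 0 0 0 0 0 0]
 [0 0 0 0 0 0 0 0 0 0 0 0 0 0 0 0 0 0 0]]
[(-60, np.float64(12.3)), (-54, np.float64(12.0)), (-48, np.float64(11.7)), (-42, np.float64(11.5)), (-36, np.float64(11.2)), (-30, np.float64(10.8)), (-24, np.float64(10.0)), (-18, np.float64(9.1)), (-12, np.float64(7.8)), (-6, np.float64(7.1)), (0, np.float64(6.7)), (6, np.float64(6.3)), (12, np.float64(6.1)), (18, np.float64(6.3)), (24, np.float64(6.3)), (30, np.float64(7.2)), (36, np.float64(7.5)), (42, np.float64(8.5)), (48, np.float64(9.4)), (54, np.float64(10.1)), (60, np.float64(11.1))]
```

```bash
cat >> h.py <<'E'
def to(x,y,z,yaw):
    """shift (tool axes) and rz from the present measured pose to a tool-down pose"""
    o=ctrl.get_obs();p,(r,b,a)=o['tool_pos'],np.radians(o['tcp_rot'])
    c,s=np.cos(a),np.sin(a);d=np.array([x,y,z])-p
    print("t",round(o['time_s'],2),"pos",p.round(1),"rpy",o['tcp_rot'].round(2),"q",o['q'].round(0),"F",o['contact_force'].round(1),"w",round(o['gripper_width'],1))
    print("shift",np.round([c*d[0]+s*d[1],s*d[0]-c*d[1],-d[2]],1),"rz",round((-(yaw-np.degrees(a))+180)%360-180,2))
E
echo '0,0,-50,0,0,0,85 | 0,0,-100,0,0,0,85 | 0,0,-130,0,0,0,85' | python3 -m inch 20
echo '174,-179,0,0,0,0,85 | 174,-179,0,0,0,0,85 | 174,-179,0,0,0,0,85 | 174,-179,0,0,0,0,85 | 174,-179,0,0,0,0,85' | python3 -m inch
echo '174,-179,0,0,0,0,85 | 174,-179,0,0,0,0,85 | 174,-179,0,0,0,0,85 | 174,-179,0,0,0,0,85 | 174,-179,0,0,0,0,85' | python3 -m inch
echo '174,-179,0,0,0,0,85 | 174,-179,0,0,0,0,85 | 174,-179,0,0,0,0,85 | 174,-179,0,0,0,0,85 | 174,-179,0,0,0,0,85' | python3 -m inch
echo '0,0,0,0,0,-48,85 | 0,0,0,0,0,-48,85 | 0,0,0,0,0,-48,85 | 0,0,0,0,0,-48,85 | 0,0,0,0,0,-48,85' | python3 -m inch
python3 -c "
from h import *
to(547,272.3,150,74)"
```

```text
time_s: 0.4
tool_pos: [273.8, -562.8, 328.9]
tcp_rot: [179.8, 0.0, 25.9]
contact_force: [0.8, -0.3, -0.1]
gripper_width: 84.7
grasp_force: 0.0
time_s: 0.9
tool_pos: [351.6, -322.9, 325.0]
tcp_rot: [-180.0, -0.0, 25.9]
contact_force: [0.2, 0.2, 0.6]
gripper_width: 84.6
grasp_force: 0.0
time_s: 1.4
tool_pos: [429.7, -85.8, 325.3]
tcp_rot: [180.0, -0.0, 25.9]
contact_force: [0.5, -0.9, 0.3]
gripper_width: 85.0
grasp_force: 0.0
time_s: 1.9
tool_pos: [507.9, 151.4, 325.1]
tcp_rot: [180.0, 0.0, 26.0]
contact_force: [1.5, 0.7, -0.3]
gripper_width: 84.9
grasp_force: 0.0
time_s: 2.4
tool_pos: [507.6, 149.3, 324.9]
tcp_rot: [-180.0, 0.0, 69.3]
contact_force: [-0.1, -0.1, 0.4]
gripper_width: 85.2
grasp_force: 0.0
t 2.4 pos [507.6 149.3 324.9] rpy [-1.7996e+02  3.0000e-02  6.9280e+01] q [16.  6. 96. -0. 79. 37.] F [-0.1 -0.1  0.4] w 85.2
shift [129.   -6.7 174.9] rz -4.72
```

```bash
echo '129,-6.7,175,0,0,-4.7,85 | 129,-6.7,175,0,0,-4.7,85 | 129,-6.7,175,0,0,-4.7,85 | 129,-6.7,175,0,0,-4.7,85 | 129,-6.7,175,0,0,-4.7,85' | python3 -m inch 
echo '0,0,50,0,0,0,85 | 0,0,70,0,0,0,85 | 0,0,70,0,0,0,85' | python3 -m inch 
python3 -c "
from h import *
to(547,272.3,29,74)"
```

```text
time_s: 2.9
tool_pos: [546.1, 273.0, 145.7]
tcp_rot: [-179.7, 0.2, 73.7]
contact_force: [-1.0, -0.4, -0.7]
gripper_width: 84.8
grasp_force: 0.0
time_s: 3.2
tool_pos: [545.9, 270.6, 77.6]
tcp_rot: [-179.8, 0.2, 73.6]
contact_force: [-0.1, -0.2, -0.9]
gripper_width: 84.6
grasp_force: 0.0
t 3.2 pos [545.9 270.6  77.6] rpy [-179.76    0.23   73.62] q [ 26.  27. 101.  -0.  53.  43.] F [-0.1 -0.2 -0.9] w 84.6
shift [ 1.9  0.6 48.6] rz -0.38
```

```bash
echo '1,0.5,30,0,0,0,85 | 1,0.5,48.5,0,0,0,85 | 1,0.5,48.5,0,0,0,80 | 1,0.5,48.5,0,0,0,60' | python3 -m inch
echo '0,0,0,0,0,0,40 | 0,0,0,0,0,0,40 | 0,0,0,0,0,0,40 | 0,0,0,0,0,0,40 | 0,0,0,0,0,0,40' | python3 -m inch 20
python3 -c "
from h import *
to(547,272.3,29,74)
im,_=ctrl.grab_frame('side');im2,_=ctrl.grab_frame('top')
R=lambda a:cv2.resize(a,(400,300),interpolation=cv2.INTER_CUBIC)
cv2.imwrite('pics/g1.png',np.hstack([R(im[270:354,200:312]),R(im2[209:269,163:243])])[...,::-1])"
```

```text
time_s: 3.6
tool_pos: [549.9, 273.0, 33.6]
tcp_rot: [179.9, -0.1, 73.6]
contact_force: [-0.7, 0.5, 0.6]
gripper_width: 67.2
grasp_force: 0.0
time_s: 4.1
tool_pos: [548.9, 272.9, 32.0]
tcp_rot: [180.0, -0.0, 73.6]
contact_force: [-0.2, 0.3, -0.1]
gripper_width: 40.2
grasp_force: 0.0
t 4.1 pos [548.9 272.9  32. ] rpy [ 1.7999e+02 -1.0000e-02  7.3620e+01] q [ 26.  30. 102.   0.  48.  43.] F [-0.2  0.3 -0.1] w 40.2
shift [-1.1 -1.6  3. ] rz -0.38
```

View pics/g1.png

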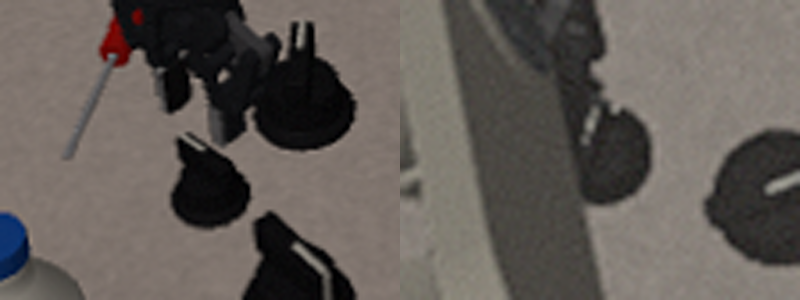

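The knob is untouched at crop (210,185). The gripper floats behind and above it, around (200,100), so the reported pose and the picture disagree. I check by projecting the TCP and base into the images.

Run:
```python
from h import *
o=ctrl.get_obs();p=o['tool_pos'];print(p,o['q'])
for n in("top","side"): print(n,proj(n,[p,[0,0,0],[547,272.3,3],[521,-99,58],[273,-562,195]]).round(1))
for n in("top","side"):
    d=np.load(n+"0.npy");K,D,V=cam(n)
    for u,v in([(203,243),(190,239),(340,250),(100,400)] if n=="top" else [(258,326),(240,330),(322,222),(258,323)]):
        z=d[v,u];q=cv2.undistortPoints(np.array([[[u,v]]],float),K,D)[0,0]
        print(n,u,v,z,(V[:3,:3].T@(np.array([*q,1])*z-V[:3,3])).round(1))
```

```text
[548.76286067 272.81806843  31.78116807] [ 2.62942562e+01  3.01472764e+01  1.01948987e+02 -3.83623035e-04
  4.79098948e+01  4.26764390e+01]
top [[200.2 238.3]
 [306.1 455.4]
 [203.  239.9]
 [347.3 249.7]
 [567.7 362.7]]
side [[258.  315.6]
 [513.9 311.3]
 [259.9 324.2]
 [329.9 222.5]
 [455.7 127.1]]
top 203 243 1129.2289 [537.4 266.9  25.2]
top 190 239 1157.6952 [549.5 307.7  -3. ]
top 340 250 1101.6666 [520.2 -81.1  55.7]
top 100 400 1127.1578 [135.8 527.   -2.2]
side 258 326 1097.4688 [539.4 291.8  19.9]
side 240 330 1115.0306 [ 5.828e+02  3.041e+02 -1.000e-01]
side 322 222 1351.9907 [541.4 -89.9  60.2]
side 258 323 1099.71 [541.8 286.7  23.8]
```

The TCP projects to (258,316) in side, but the fingertips appear at about (256,305). The partly open fingers therefore stand higher than the TCP and closed above the bar. I reopen and go lower.

```bash
echo '0,0,0,0,0,0,65 | 0,0,0,0,0,0,65 | 0,0,0,0,0,0,65' | python3 -m inch
echo '0,-1.5,8,0,0,0,65 | 0,-1.5,16,0,0,0,65 | 0,-1.5,16,0,0,0,40 | 0,-1.5,16,0,0,0,40 | 0,-1.5,16,0,0,0,40' | python3 -m inch 20
echo '0,0,0,0,0,0,40 | 0,0,0,0,0,0,40 | 0,0,0,0,0,0,40' | python3 -m inch 20
python3 -c "
from h import *
to(547,272.3,29,74)
im,_=ctrl.grab_frame('side')
R=lambda a:cv2.resize(a,(600,450),interpolation=cv2.INTER_CUBIC)
cv2.imwrite('pics/g2.png',R(im[270:354,200:312])[...,::-1])"
```

```text
time_s: 4.5
tool_pos: [548.8, 272.8, 31.7]
tcp_rot: [-180.0, 0.0, 73.6]
contact_force: [0.2, 0.0, -0.5]
gripper_width: 64.6
grasp_force: 0.0
time_s: 5.0
tool_pos: [547.5, 273.3, 15.7]
tcp_rot: [-180.0, -0.0, 73.6]
contact_force: [0.4, -1.0, 0.3]
gripper_width: 40.0
grasp_force: 0.0
time_s: 5.3
tool_pos: [547.5, 273.3, 16.0]
tcp_rot: [180.0, -0.0, 73.6]
contact_force: [-0.3, -0.4, -0.2]
gripper_width: 40.1
grasp_force: 0.0
t 5.3 pos [547.5 273.3  16. ] rpy [ 1.7999e+02 -1.0000e-02  7.3610e+01] q [ 26.  31. 102.  -0.  46.  43.] F [-0.3 -0.4 -0.2] w 40.1
shift [ -1.1  -0.2 -13. ] rz -0.39
```

View pics/g2.png

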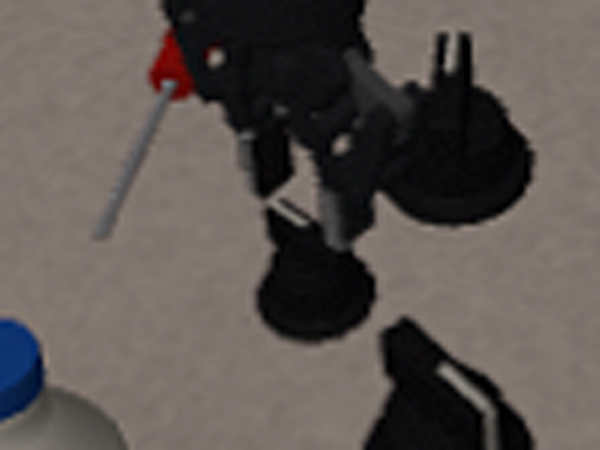

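The left fingertip is at crop (265,195) and the right at (340,245), close to the bar's ends. I compute where the bar ends and tips should project.

Run:
```python
from h import *
f=lambda P:((proj("side",P)-[200,270])*600/112).round(0).tolist()
d=np.array([np.cos(np.radians(-16)),np.sin(np.radians(-16)),0])
k=np.array([547,272.3,0])
print("bar top ends",f([k+23*d+[0,0,45],k-23*d+[0,0,45]]))
for z in(16,30,40,50,60): print(z,f([np.array([547.5,273.3,z])+20*d,np.array([547.5,273.3,z])-20*d]))
# depth at tips
im,dep=ctrl.grab_frame("side");K,D,V=cam("side")
for cu,cv_ in[(265,180),(270,185),(335,235),(360,215),(345,240),(330,205),(290,212),(315,300)]:
    u,v=int(200+cu/5.357),int(270+cv_/5.357);z=dep[v,u];q=cv2.undistortPoints(np.array([[[u,v]]],float),K,D)[0,0]
    print(cu,cv_,(V[:3,:3].T@(np.array([*q,1])*z-V[:3,3])).round(1))
```

```text
bar top ends [[274.0, 199.0], [350.0, 248.0]]
16 [[284.0, 250.0], [349.0, 293.0]]
30 [[281.0, 228.0], [346.0, 271.0]]
40 [[278.0, 212.0], [344.0, 254.0]]
50 [[276.0, 195.0], [342.0, 238.0]]
60 [[274.0, 179.0], [340.0, 222.0]]
265 180 [567.8 273.9  66.6]
270 185 [567.6 270.9  60.7]
335 235 [525.9 289.   65.5]
360 215 [515.9 282.7  73. ]
345 240 [520.4 289.8  65.2]
330 205 [524.9 291.9  84.4]
290 212 [558.9 270.5  47.4]
315 300 [540.7 290.   17.5]
```

Depth shows the tips at about z 48 while the TCP reads 16, so at this opening they sit roughly 30 mm behind the reported TCP. I go lower again by watching the force.

```bash
echo '0,0,0,0,0,0,65 | 0,0,0,0,0,0,65 | 0,0,0,0,0,0,65' | python3 -m inch
echo '0,0,6,0,0,0,65 | 0,0,12,0,0,0,65 | 0,0,15,0,0,0,40 | 0,0,15,0,0,0,40 | 0,0,15,0,0,0,40' | python3 -m inch 20
echo '0,0,0,0,0,0,40 | 0,0,0,0,0,0,40 | 0,0,0,0,0,0,40' | python3 -m inch 20
python3 -c "
from h import *
to(547,272.3,29,74)
im,_=ctrl.grab_frame('side')
R=lambda a:cv2.resize(a,(600,450),interpolation=cv2.INTER_CUBIC)
cv2.imwrite('pics/g3.png',R(im[270:354,200:312])[...,::-1])"
```

```text
time_s: 5.7
tool_pos: [547.4, 273.3, 15.8]
tcp_rot: [-180.0, -0.0, 73.6]
contact_force: [-0.2, 0.5, 0.5]
gripper_width: 65.3
grasp_force: 0.0
time_s: 6.2
tool_pos: [547.3, 273.2, 0.5]
tcp_rot: [-180.0, 0.0, 73.6]
contact_force: [-0.6, -0.6, -1.3]
gripper_width: 45.0
grasp_force: 20.6
time_s: 6.5
tool_pos: [547.5, 273.3, 0.9]
tcp_rot: [180.0, -0.0, 73.6]
contact_force: [-0.1, 0.4, -1.2]
gripper_width: 45.2
grasp_force: 20.6
t 6.5 pos [547.5 273.3   0.9] rpy [ 1.7999e+02 -1.0000e-02  7.3610e+01] q [ 26.  33. 103.   0.  45.  43.] F [-0.1  0.4 -1.2] w 45.2
shift [ -1.1  -0.2 -28.1] rz -0.39
```

View pics/g3.png

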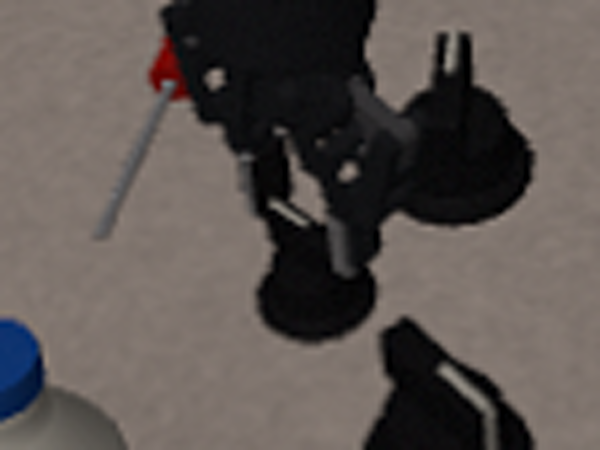

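The bar ends are gripped (width 45.2, 20 N), so the knob is centred along its length. I open, turn 90° in place and pinch the flats.

```bash
echo '0,0,0,0,0,0,62 | 0,0,0,0,0,0,62 | 0,0,-6,0,0,0,62' | python3 -m inch
echo '0,0,0,0,0,-40,62 | 0,0,0,0,0,-40,62 | 0,0,0,0,0,-40,62 | 0,0,0,0,0,-40,62 | 0,0,0,0,0,-40,62' | python3 -m inch
echo '0,0,0,0,0,-40,62 | 0,0,0,0,0,-40,62 | 0,0,0,0,0,-40,62 | 0,0,0,0,0,-40,62 | 0,0,0,0,0,-40,62' | python3 -m inch
python3 -c "
from h import *
to(547.5,273.3,5,163.6)"
```

```text
time_s: 6.85
tool_pos: [546.8, 273.0, 6.4]
tcp_rot: [-179.9, 0.0, 73.6]
contact_force: [-0.3, -0.9, 0.1]
gripper_width: 62.2
grasp_force: 0.0
time_s: 7.35
tool_pos: [547.6, 273.3, 7.3]
tcp_rot: [180.0, -0.0, 113.9]
contact_force: [0.5, 0.3, 0.2]
gripper_width: 62.3
grasp_force: 0.0
time_s: 7.85
tool_pos: [547.6, 273.4, 7.3]
tcp_rot: [180.0, 0.0, 153.9]
contact_force: [-0.8, -0.1, 0.3]
gripper_width: 62.1
grasp_force: 0.0
t 7.85 pos [547.6 273.4   7.3] rpy [1.7998e+02 1.0000e-02 1.5395e+02] q [ 26.  32. 103.   0.  45. -38.] F [-0.8 -0.1  0.3] w 62.1
shift [ 0.  -0.1  2.3] rz -9.65
```

```bash
echo '0,0,0,0,0,-5,62 | 0,0,0,0,0,-9.7,62 | 0,0,0,0,0,-9.7,10 | 0,0,0,0,0,-9.7,10 | 0,0,0,0,0,-9.7,10' | python3 -m inch 20
echo '0,0,0,0,0,0,8 | 0,0,0,0,0,0,8 | 0,0,0,0,0,0,8 | 0,0,0,0,0,0,8 | 0,0,0,0,0,0,8' | python3 -m inch 40
python3 -c "
from h import *
to(547.5,273.3,5,163.6)"
```

```text
time_s: 8.35
tool_pos: [547.4, 273.2, 7.0]
tcp_rot: [180.0, 0.0, 163.2]
contact_force: [0.4, 0.0, -0.4]
gripper_width: 18.4
grasp_force: 0.0
time_s: 8.85
tool_pos: [547.5, 273.4, 6.9]
tcp_rot: [180.0, 0.0, 163.3]
contact_force: [-0.3, 0.4, 2.1]
gripper_width: 9.7
grasp_force: 39.1
t 8.85 pos [547.5 273.4   6.9] rpy [1.7998e+02 1.0000e-02 1.6331e+02] q [ 26.  32. 103.   0.  45. -47.] F [-0.3  0.4  2.1] w 9.7
shift [-0.  -0.1  1.9] rz -0.29
```

```bash
echo '0,0,-20,0,0,0,8 | 0,0,-60,0,0,0,8 | 0,0,-110,0,0,0,8 | 0,0,-150,0,0,0,8 | 0,0,-150,0,0,0,8' | python3 -m inch
python3 -c "
from h import *
to(521,-99.3,150,180)
im,_=ctrl.grab_frame('side');im2,_=ctrl.grab_frame('top')
u,v=proj('side',ctrl.get_obs()['tool_pos'])[0].astype(int)
R=lambda a:cv2.resize(a,(600,450),interpolation=cv2.INTER_CUBIC)
cv2.imwrite('pics/g4.png',R(im[v-42:v+42,u-56:u+56])[...,::-1])"
```

```text
time_s: 9.35
tool_pos: [550.7, 274.8, 162.8]
tcp_rot: [179.6, 0.4, 163.3]
contact_force: [0.7, 0.7, 0.4]
gripper_width: 9.9
grasp_force: 39.1
t 9.35 pos [550.7 274.8 162.8] rpy [179.64   0.4  163.31] q [ 26.  21.  97.  -0.  62. -47.] F [0.7 0.7 0.4] w 9.9
shift [ -79.  -366.9   12.8] rz -16.69
```

View pics/g4.png

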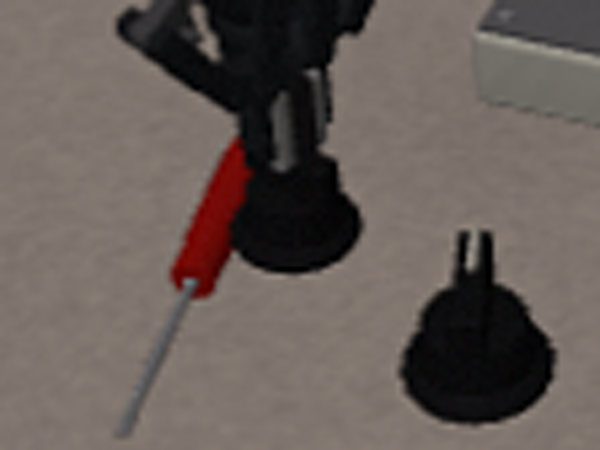

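The knob is held upright, and its underside is at TCP z − 6.9. Next I carry it over the shaft.

```bash
echo '-40,-184,0,0,0,0,8 | -40,-184,0,0,0,0,8 | -40,-184,0,0,0,0,8 | -40,-184,0,0,0,0,8 | -40,-184,0,0,0,0,8' | python3 -m inch 80
echo '-39,-183,0,0,0,0,8 | -39,-183,0,0,0,0,8 | -39,-183,0,0,0,0,8 | -39,-183,0,0,0,0,8 | -39,-183,10,0,0,0,8' | python3 -m inch
echo '0,0,0,0,0,-8,8 | 0,0,0,0,0,-16.7,8 | 0,0,0,0,0,-16.7,8 | 0,0,0,0,0,-16.7,8 | 0,0,0,0,0,-16.7,8' | python3 -m inch
python3 -c "
from h import *
to(521,-99.3,100,180)"
```

```text
time_s: 9.95
tool_pos: [530.5, 81.2, 154.5]
tcp_rot: [-179.8, -0.2, 163.1]
contact_force: [-1.1, 0.3, -0.8]
gripper_width: 9.4
grasp_force: 53.6
time_s: 10.45
tool_pos: [517.3, -104.3, 146.0]
tcp_rot: [-179.9, -0.0, 163.1]
contact_force: [0.8, 0.7, -0.2]
gripper_width: 9.2
grasp_force: 53.7
time_s: 10.95
tool_pos: [517.4, -100.3, 146.2]
tcp_rot: [180.0, -0.1, 179.9]
contact_force: [-0.6, -0.3, -1.5]
gripper_width: 9.2
grasp_force: 53.7
t 10.95 pos [ 517.4 -100.3  146.2] rpy [ 1.7998e+02 -6.0000e-02  1.7986e+02] q [ -11.   15.  108.    0.   57. -101.] F [-0.6 -0.3 -1.5] w 9.2
shift [-3.5  1.  46.2] rz -0.14
```

```bash
echo '-3.8,-1.7,40,0,0,-0.1,8 | -3.8,-1.7,50,0,0,-0.1,8 | -3.8,-1.7,55,0,0,-0.1,8 | -3.8,-1.7,55,0,0,-0.1,8 | -3.8,-1.7,55,0,0,-0.1,8' | python3 -m inch
python3 -c "
from h import *
to(521.3,-98.6,84,180)
im,_=ctrl.grab_frame('side');im2,_=ctrl.grab_frame('top')
R=lambda a:cv2.resize(a,(400,300),interpolation=cv2.INTER_CUBIC)
cv2.imwrite('pics/g5.png',np.hstack([R(im[192:246,294:366]),R(im2[220:274,312:384])])[...,::-1])"
```

```text
time_s: 11.45
tool_pos: [522.0, -102.7, 92.7]
tcp_rot: [-180.0, 0.1, -179.9]
contact_force: [-0.2, -0.2, -0.7]
gripper_width: 9.4
grasp_force: 53.7
t 11.45 pos [ 522.  -102.7   92.7] rpy [-1.7999e+02  6.0000e-02 -1.7991e+02] q [ -11.   19.  110.    0.   51. -101.] F [-0.2 -0.2 -0.7] w 9.4
shift [0.7 4.1 8.7] rz 0.09
```

View pics/g5.png

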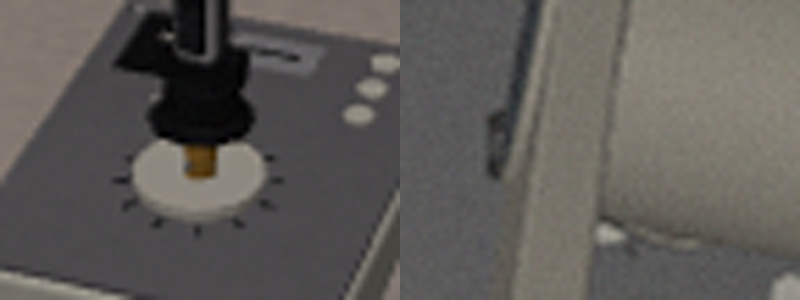

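In the side crop the knob (centre x 200) hangs just above the shaft (195–215); top is hidden by the arm. I correct y by 4 mm and lower gently.

```bash
echo '0.7,4.1,0,0,0,0,8 | 0.7,4.1,4,0,0,0,8 | 0.7,4.1,5.5,0,0,0,8 | 0.7,4.1,5.5,0,0,0,8' | python3 -m inch
echo '0,0,1,0,0,0,8 | 0,0,2,0,0,0,8 | 0,0,3,0,0,0,8 | 0,0,3,0,0,0,8' | python3 -m inch
echo '0,0,1,0,0,0,8 | 0,0,1,0,0,0,8' | python3 -m inch
python3 -c "
from h import *
to(521.3,-98.6,84,180)"
```

```text
time_s: 11.95
tool_pos: [520.5, -98.5, 86.0]
tcp_rot: [180.0, -0.0, -179.9]
contact_force: [-0.3, 0.0, -1.4]
gripper_width: 9.2
grasp_force: 53.7
time_s: 12.35
tool_pos: [520.9, -98.7, 83.4]
tcp_rot: [-180.0, 0.0, -179.9]
contact_force: [0.3, -0.8, 2.7]
gripper_width: 9.3
grasp_force: 54.1
time_s: 12.55
tool_pos: [521.0, -98.7, 82.6]
tcp_rot: [-180.0, 0.0, -179.9]
contact_force: [-0.3, 0.8, 5.6]
gripper_width: 9.6
grasp_force: 54.5
t 12.55 pos [521.  -98.7  82.6] rpy [-1.7999e+02  3.0000e-02 -1.7989e+02] q [ -11.   20.  111.   -0.   49. -101.] F [-0.3  0.8  5.6] w 9.6
shift [-0.3  0.1 -1.4] rz 0.11
```

```bash
echo '0,0,0,0,0,-2,8 | 0,0,0,0,0,-4,8' | python3 -m inch | grep -E "pos|rot|force"
echo '0,0,0,0,0,-2,8 | 0,0,0,0,0,-4,8' | python3 -m inch| grep -E "pos|rot|force"
echo '0,0,0,0,0,-2,8 | 0,0,0,0,0,-4,8' | python3 -m inch| grep -E "pos|rot|force"
echo '0,0,0,0,0,-2,8 | 0,0,0,0,0,-4,8' | python3 -m inch| grep -E "pos|rot|force"
```

```text
tool_pos: [521.2, -98.8, 82.6]
tcp_rot: [-180.0, 0.0, -175.8]
contact_force: [-0.9, -1.3, 4.9]
grasp_force: 54.4
tool_pos: [521.4, -98.9, 82.7]
tcp_rot: [-180.0, 0.1, -171.8]
contact_force: [0.5, -0.7, 3.8]
grasp_force: 54.4
tool_pos: [521.6, -98.9, 82.7]
tcp_rot: [-180.0, 0.1, -167.8]
contact_force: [0.6, -1.5, 3.3]
grasp_force: 54.3
tool_pos: [521.7, -98.9, 82.7]
tcp_rot: [-179.9, 0.1, -163.8]
contact_force: [1.6, -1.4, 2.8]
grasp_force: 54.3
```

```bash
echo '0,0,0.5,0,0,-2,8 | 0,0,0.5,0,0,-4,8' | python3 -m inch| grep -E "pos|rot|contact"
echo '0,0,0,0,0,-2,8 | 0,0,0,0,0,-4,8' | python3 -m inch| grep -E "pos|rot|contact"
echo '0,0,0,0,0,-2,8 | 0,0,0,0,0,-4,8' | python3 -m inch| grep -E "pos|rot|contact"
python3 -c "
from h import *
to(521.3,-98.6,83,180);print(ctrl.get_obs()['ft_torque'].round(2))"
```

```text
tool_pos: [522.0, -99.0, 82.4]
tcp_rot: [-179.9, 0.1, -159.8]
contact_force: [0.6, -2.6, 5.3]
tool_pos: [522.1, -98.9, 82.5]
tcp_rot: [-179.9, 0.1, -155.8]
contact_force: [1.6, -1.8, 4.3]
tool_pos: [522.2, -98.9, 82.5]
tcp_rot: [-179.9, 0.1, -151.8]
contact_force: [1.7, -1.1, 4.5]
t 13.95 pos [522.2 -98.9  82.5] rpy [-1.7989e+02  1.2000e-01 -1.5180e+02] q [ -11.   20.  111.   -0.   49. -129.] F [ 1.7 -1.1  4.5] w 9.0
shift [ 0.6  0.7 -0.5] rz 28.2
[-0.26 -0.42 -0.  ]
```

```bash
echo '0.6,0.7,-2,0,0,8,8 | 0.6,0.7,-2,0,0,16,8 | 0.6,0.7,-2,0,0,24,8 | 0.6,0.7,-2,0,0,28,8 | 0.6,0.7,0,0,0,28,8' | python3 -m inch| grep -E "pos|rot|contact"
echo '0,0,0,0,0,2,8 | 0,0,0,0,0,4,8' | python3 -m inch| grep -E "pos|rot|contact"
echo '0,0,0,0,0,2,8 | 0,0,0,0,0,4,8' | python3 -m inch| grep -E "pos|rot|contact"
echo '0,0,0,0,0,2,8 | 0,0,0,0,0,4,8' | python3 -m inch| grep -E "pos|rot|contact"
echo '0,0,0,0,0,2,8 | 0,0,0,0,0,4,8' | python3 -m inch| grep -E "pos|rot|contact"
```

```text
tool_pos: [520.3, -98.3, 82.1]
tcp_rot: [-180.0, 0.0, -179.9]
contact_force: [-0.7, 0.3, 7.8]
tool_pos: [520.5, -98.4, 82.2]
tcp_rot: [-180.0, 0.1, 176.2]
contact_force: [-0.5, -0.5, 5.7]
tool_pos: [520.6, -98.4, 82.2]
tcp_rot: [-180.0, 0.1, 172.2]
contact_force: [0.4, -0.5, 6.2]
tool_pos: [520.6, -98.4, 81.9]
tcp_rot: [-180.0, 0.1, 168.2]
contact_force: [1.7, -0.4, -0.9]
tool_pos: [520.5, -98.4, 81.7]
tcp_rot: [180.0, 0.1, 164.2]
contact_force: [1.8, -0.6, -0.2]
```

It dropped in at about −12°. I lower down to the clips, watching the force.

```bash
echo '0,0,1,0,0,-0.5,8 | 0,0,2,0,0,-1,8' | python3 -m inch| grep -E "pos|rot|contact"
echo '0,0,1,0,0,0,8 | 0,0,2,0,0,0,8' | python3 -m inch| grep -E "pos|rot|contact"
echo '0,0,1,0,0,0,8 | 0,0,1,0,0,0,8' | python3 -m inch| grep -E "pos|rot|contact"
echo '0,0,1,0,0,0,8 | 0,0,1,0,0,0,8' | python3 -m inch| grep -E "pos|rot|contact"
```

```text
tool_pos: [520.3, -98.4, 79.7]
tcp_rot: [180.0, 0.0, 165.3]
contact_force: [2.6, -0.8, 0.8]
tool_pos: [520.2, -98.3, 77.8]
tcp_rot: [180.0, 0.0, 165.2]
contact_force: [1.9, -0.9, 1.1]
tool_pos: [520.1, -98.3, 76.7]
tcp_rot: [180.0, 0.0, 165.1]
contact_force: [2.9, -1.7, 0.4]
tool_pos: [520.1, -98.3, 75.8]
tcp_rot: [180.0, 0.0, 165.1]
contact_force: [3.3, -1.3, 1.0]
```

```bash
echo '-0.6,0,0.5,0,0,0,8 | -0.6,0,1,0,0,0,8' | python3 -m inch| grep -E "pos|rot|contact"
echo '0,0,0.5,0,0,0,8 | 0,0,1,0,0,0,8' | python3 -m inch| grep -E "pos|rot|contact"
echo '0,0,0.5,0,0,0,8 | 0,0,0.5,0,0,0,8' | python3 -m inch| grep -E "pos|rot|contact"
```

```text
tool_pos: [520.5, -98.4, 74.8]
tcp_rot: [-180.0, -0.0, 165.1]
contact_force: [1.8, -0.5, 2.1]
tool_pos: [520.5, -98.4, 73.8]
tcp_rot: [-180.0, -0.0, 165.1]
contact_force: [1.8, -1.4, 2.3]
tool_pos: [520.5, -98.5, 73.2]
tcp_rot: [-180.0, -0.0, 165.1]
contact_force: [1.9, -1.6, 2.1]
```

```bash
echo '-0.3,0,0.5,0,0,0,8 | -0.3,0,1,0,0,0,8' | python3 -m inch| grep -E "pos|rot|contact"
echo '0,0,0.5,0,0,0,8 | 0,0,0.5,0,0,0,8' | python3 -m inch| grep -E "pos|rot|contact"
echo '0,0,0.5,0,0,0,8 | 0,0,0.5,0,0,0,8' | python3 -m inch| grep -E "pos|rot|contact"
```

```text
tool_pos: [520.7, -98.5, 72.3]
tcp_rot: [180.0, -0.0, 165.1]
contact_force: [1.1, -0.7, 4.0]
tool_pos: [520.7, -98.5, 71.8]
tcp_rot: [-180.0, -0.0, 165.1]
contact_force: [0.8, -0.5, 4.0]
tool_pos: [520.8, -98.5, 71.3]
tcp_rot: [180.0, 0.0, 165.1]
contact_force: [1.4, -0.6, 3.9]
```

```bash
echo '0,0,0.5,0,0,0,8 | 0,0,0.5,0,0,0,8' | python3 -m inch| grep -E "pos|rot|contact"
```

```text
tool_pos: [520.6, -98.4, 70.5]
tcp_rot: [-180.0, -0.0, 165.1]
contact_force: [2.0, -0.0, -0.4]
```

```bash
echo '0,0,0.5,0,0,0,8 | 0,0,1,0,0,0,8' | python3 -m inch| grep -E "pos|contact"
echo '0,0,0.5,0,0,0,8 | 0,0,1,0,0,0,8' | python3 -m inch| grep -E "pos|contact"
echo '0,0,0.5,0,0,0,8 | 0,0,1,0,0,0,8' | python3 -m inch| grep -E "pos|contact"
```

```text
tool_pos: [520.7, -98.5, 69.7]
contact_force: [2.0, -0.8, 1.8]
tool_pos: [520.8, -98.5, 68.8]
contact_force: [1.8, -0.7, 1.5]
tool_pos: [520.8, -98.5, 67.8]
contact_force: [1.8, -1.4, 1.8]
```

```bash
echo '0,0,0.5,0,0,0,8 | 0,0,1,0,0,0,8' | python3 -m inch| grep -E "pos|contact"
echo '0,0,0.5,0,0,0,8 | 0,0,1,0,0,0,8' | python3 -m inch| grep -E "pos|contact"
echo '0,0,0.3,0,0,0,8 | 0,0,0.5,0,0,0,8' | python3 -m inch| grep -E "pos|contact"
```

```text
tool_pos: [520.9, -98.5, 66.8]
contact_force: [0.9, -0.3, 1.8]
tool_pos: [520.8, -98.5, 65.7]
contact_force: [1.9, -1.1, 0.2]
tool_pos: [520.8, -98.5, 65.2]
contact_force: [2.2, -0.8, 0.7]
```

```bash
echo '0,0,0.5,0,0,0,8 | 0,0,0.5,0,0,0,8' | python3 -m inch| grep -E "pos|contact"
echo '0,0,0.5,0,0,0,8 | 0,0,0.5,0,0,0,8' | python3 -m inch| grep -E "pos|contact"
echo '0,0,0.5,0,0,0,8 | 0,0,0.5,0,0,0,8' | python3 -m inch| grep -E "pos|contact"
```

```text
tool_pos: [520.8, -98.5, 64.8]
contact_force: [2.0, -0.6, 1.2]
tool_pos: [520.9, -98.4, 64.4]
contact_force: [2.9, 0.3, 1.9]
tool_pos: [521.0, -98.4, 63.9]
contact_force: [1.7, 0.5, 4.3]
```

Run:
```python
from h import *
to(521,-98.5,63,165)
im,_=ctrl.grab_frame('side')
cv2.imwrite('pics/g6.png',cv2.resize(im[192:246,294:366],(600,450),interpolation=cv2.INTER_CUBIC)[...,::-1])
```

```text
t 19.25 pos [521.  -98.4  63.9] rpy [1.7999e+02 2.0000e-02 1.6511e+02] q [-11.  22. 111.   0.  47. -86.] F [1.7 0.5 4.3] w 9.1
shift [-0.  -0.1  0.9] rz 0.11
```

View pics/g6.png

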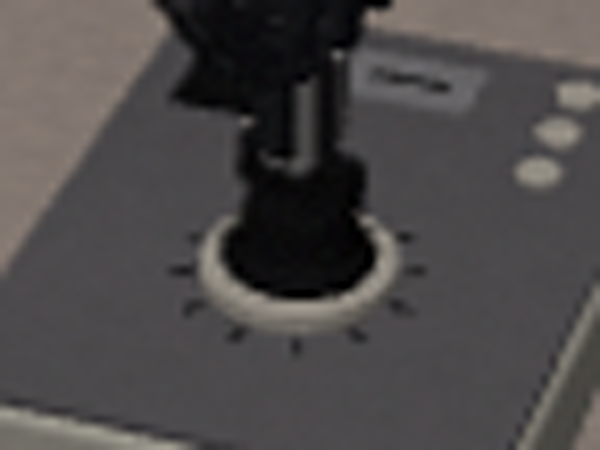

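The skirt sits centred on the dial plate. I press briefly to about 9 N to be sure, ease off, then turn clockwise.

```bash
echo '0,0,0.5,0,0,0,8 | 0,0,1,0,0,0,8 | 0,0,1,0,0,0,8' | python3 -m inch| grep -E "pos|contact"
echo '0,0,-0.6,0,0,0,8 | 0,0,-1.2,0,0,0,8' | python3 -m inch| grep -E "pos|contact"
echo '0,0,0,0,0,6,8 | 0,0,0,0,0,12,8 | 0,0,0,0,0,18,8 | 0,0,0,0,0,18,8' | python3 -m inch
python3 -c "
from h import *
to(521,-98.4,63.9,110.2)"
```

```text
tool_pos: [521.2, -98.2, 63.1]
contact_force: [3.0, 2.4, 6.6]
tool_pos: [521.0, -98.3, 64.1]
contact_force: [2.4, 1.8, 2.4]
time_s: 20.2
tool_pos: [521.7, -98.9, 64.2]
tcp_rot: [180.0, 0.1, 147.0]
contact_force: [4.4, -2.0, 2.8]
gripper_width: 8.9
grasp_force: 54.2
t 20.2 pos [521.7 -98.9  64.2] rpy [1.7998e+02 1.1000e-01 1.4705e+02] q [-11.  22. 111.  -0.  47. -68.] F [ 4.4 -2.   2.8] w 8.9
shift [ 0.9 -0.   0.3] rz 36.85
```

```bash
echo '0.2,0,0,0,0,6,8 | 0.2,0,0,0,0,12,8 | 0.2,0,0,0,0,18,8 | 0.2,0,0,0,0,18,8' | python3 -m inch|grep -E "pos|rot|contact"
echo '0,0,0,0,0,6,8 | 0,0,0,0,0,12,8 | 0,0,0,0,0,18.8,8 | 0,0,0,0,0,18.8,8 | 0,0,0,0,0,18.8,8' | python3 -m inch
python3 -c "
from h import *
to(521,-98.4,63.9,110.2)"
```

```text
tool_pos: [521.4, -98.9, 64.2]
tcp_rot: [180.0, 0.1, 129.1]
contact_force: [4.8, -2.6, 3.0]
time_s: 21.1
tool_pos: [521.1, -98.8, 64.1]
tcp_rot: [180.0, 0.1, 110.6]
contact_force: [5.2, -2.8, 2.3]
gripper_width: 9.2
grasp_force: 54.3
t 21.1 pos [521.1 -98.8  64.1] rpy [1.7997e+02 5.0000e-02 1.1064e+02] q [-11.  21. 111.  -0.  47. -31.] F [ 5.2 -2.8  2.3] w 9.2
shift [0.4 0.1 0.2] rz 0.44
```

```bash
echo '0,0,0,0,0,0.4,35 | 0,0,0,0,0,0.4,35 | 0,0,0,0,0,0.4,35 | 0,0,0,0,0,0.4,35' | python3 -m inch
echo '0,0,-20,0,0,0,35 | 0,0,-60,0,0,0,35 | 0,0,-110,0,0,0,35 | 0,0,-150,0,0,0,35 | 0,0,-150,0,0,0,35' | python3 -m inch
echo '-100,-100,0,0,0,0,35 | -100,-100,0,0,0,0,35 | -100,-100,0,0,0,0,35 | -100,-100,0,0,0,0,35 | -100,-100,0,0,0,0,35' | python3 -m inch
python3 - <<'E'
from h import *
to(521,-98.4,63.9,110.2)
im,_=ctrl.grab_frame('side');im2,_=ctrl.grab_frame('top')
R=lambda a:cv2.convertScaleAbs(cv2.resize(a,(400,400),interpolation=cv2.INTER_CUBIC),alpha=1.6)
cv2.imwrite('pics/g7.png',np.hstack([R(im[196:246,305:355]),R(im2[225:275,323:373])])[...,::-1])
E
```

```text
time_s: 21.5
tool_pos: [519.8, -98.1, 63.6]
tcp_rot: [-179.9, -0.1, 110.0]
contact_force: [-0.5, 0.3, 0.1]
gripper_width: 34.6
grasp_force: 0.0
time_s: 22.0
tool_pos: [523.7, -98.9, 219.6]
tcp_rot: [179.6, 0.3, 110.0]
contact_force: [0.1, 0.1, -0.3]
gripper_width: 34.9
grasp_force: 0.0
time_s: 22.5
tool_pos: [459.9, -226.8, 213.3]
tcp_rot: [-180.0, -0.1, 109.8]
contact_force: [0.0, -0.1, 0.2]
gripper_width: 34.5
grasp_force: 0.0
t 22.5 pos [ 459.9 -226.8  213.3] rpy [-1.7997e+02 -7.0000e-02  1.0980e+02] q [-26.   9. 106.   0.  65. -46.] F [ 0.  -0.1  0.2] w 34.5
shift [100.1 101.  149.4] rz -0.4
```

View pics/g7.png

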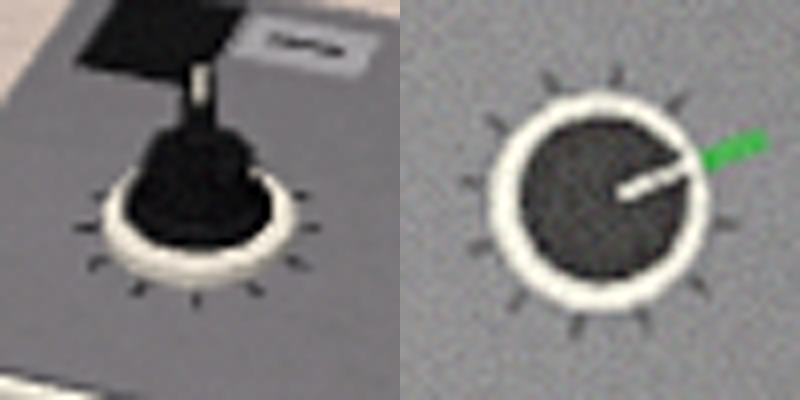

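The pointer lies on the green bar and the knob is centred on the plate. I verify the seating height from depth.

Run:
```python
from h import *
D0=np.load("top0.npy")
ds=[ctrl.grab_frame('top')[1] for _ in range(8)];d=np.median(ds,0)
K,Di,V=cam('top')
def hz(dep,u,v):
    q=cv2.undistortPoints(np.array([[[u,v]]],float),K,Di)[0,0];return (V[:3,:3].T@(np.array([*q,1])*dep[v,u]-V[:3,3]))[2]
H=lambda dep,b:np.array([[hz(dep,u,v) for u in range(b[0],b[2])] for v in range(b[1],b[3])])
print(H(d,(332,236,366,264)).round(0).astype(int)[::2,::1])
print("initial knob");print(H(D0,(190,227,216,253)).round(0).astype(int)[::2])
```

```text
[[ 49  50  49  49  49  49  49  48  48  48  49  50  49  48  57  57  57  56
   57  49  49  50  50  49  49  50  49  50  48  50  50  49  48  49]
 [ 49  48  50  49  49  47  48  48  49  57  56  56  57  56  57  57  58  58
   57  56  57  57  58  57  48  51  48  49  49  50  48  48  50  49]
 [ 50  47  49  48  49  50  48  55  56  57  58  62  64  63  64  65  65  64
   64  62  63  64  61  57  57  56  48  48  48  50  49  48  50  49]
 [ 49  49  50  52  49  56  58  56  56  61  63  66  65  79  84  82  83  82
   81  83  82  82  64  64  63  56  57  58  49  49  48  50  51  49]
 [ 48  50  50  48  56  56  57  60  63  63  67  81  80  83  83  82  81  81
   83  81  83  83  81 102 103 102 102  56  57  50  49  51  49  49]
 [ 48  49  48  56  57  57  60  64  65  67  81  83  82  82  83  83  82  83
  102 103 104 103 102 102 102 103 103 101  58  49  48  49  49  49]
 [ 48  49  48  57  55  55  60  63  65  72  82  79  83 101 102 102 102 103
  102 104 103 102 102 104 102 102  63  60  57  56  50  49  51  49]
 [ 48  48  49  55  54  56  62  61  64 101 102 102 103 101 102 103 103 101
  100 102 101  83  82  82  84  65  63  
[... 1943 characters left out ...]
  6    6    5   -2   -4]
 [   1   -3   -6   -1    4    3   45   42   43   42   42   34   23   25
    24   24   24   22   19    8    8    6    2    0   -1   -3]
 [  -1    2    0   -4   -2   46   45   43   46   42   37   25   23   21
    27   21   15    8    3   11    6    4   -4   -1    0    0]
 [   0   -1   -1   -1   -2   -2   -1    4    4   38   30    7    3    4
     6    3    7    5    3    6   -5    0    0   -4   -4   -1]
 [   1   -1   -3   -5   -4   -2   -3   -3   -7   -4    0   -2    4    1
     0    2   -6   -2   -2   -6   -1    0   -3    3   -1   -4]
 [  -1   -2   -4   -4   -2   -3    1    1   -3   -5   -2   -6   -3   -1
    -5   -3   -3   -1    2   -3    3    0   -1   -7    0   -2]]
```

The bar top stands about 45.5 mm above the plate, which matches the 45 mm for fully home. I hand it in.

```bash
python3 -c "
from bench import ctrl
print(ctrl.sign_off())"
```

```text
the job is handed in; nothing more can be done
None
```

The knob is snapped home on the shaft and its pointer is on the green mark; the arm has let go and backed off, and the job is handed in at about 23 s (no verdict was returned), with highest force read about 8 N and no other object contacted.

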